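Lock the tube rotator's shaft with its cross pin

TASK

Lock the tube rotator for loading: take the locking pin from its stand, put it into the bush on top of the rotator's lock block, and turn the hand wheel by a grip until the hidden cross-hole in the shaft comes under the pin and lets it through. Push the pin fully home, so that its flange sits flush on the bush, let go of everything, and leave the other things on the bench where they stand.

Things in the scene. Friction and masses are not known exactly. Their poses are not given: they have to be found in the camera images.
- rotator: Tube rotator, fixed. Level shaft along its y axis, 100 mm above the bench. Along y (mm): black hand wheel 143 across, rim and spokes at -50 to -37; grey metal lock block 64 x 50, 140 high, at -25 to 25; white drive housing 96 wide, 150 high, 28 to 92; carrier disc 144 across with clips, 103 to 127. Origin on the bench under the lock block's middle, z up.
- bush_mouth (a point): Mouth centre of the steel guide bush (32 mm outside) on the lock block, 160 mm above the bench. A vertical 13.4 mm bore, countersunk to 21 mm, leads 38 mm down to a 44 mm thick collar on the shaft with crossing 14 mm holes: one hole is under the bush at each quarter turn, between them is solid metal. Hidden; the grips do not tell where they are. The bore goes on below, deep enough for the pin.
- grip0 (a point): Point on one of the wheel's four grips: black round pegs 17 mm thick, 50 mm long, parallel to the shaft, 65 mm from its axis, a quarter turn apart, pointing to the rotator's -y. The point is 78 mm along the shaft from the bush's axis, 23 mm from the peg's free end, 28 mm from the rim. The wheel turns freely either way with about 2.5 N at a grip and stays where it is left.
- grip1 (a point): The same point on the grip a quarter turn further (from the top towards the rotator's +x).
- grip2 (a point): The same point on the grip half a turn from grip0.
- grip3 (a point): The same point on the grip half a turn from grip1.
- lock_pin: Locking pin, 140 mm long, about 0.13 kg, stands upright in its stand. Origin at its tip, z along it towards the knob. Smooth steel shank 12 mm thick, 106 mm long, tip tapered to 5.6 mm over 6 mm; then a 25 mm steel flange 4 mm thick and a black round knob 22 to 26 mm thick, 30 mm high. Its own weight is enough to let it fall into a hole that comes under it.
- pin_collar (a point): Centre of the underside of the pin's flange, 106 mm above the tip; it lies on the bush when the pin is home. While the pin rests on solid metal in the bush, this point is about 68 mm above the bush.
- pin_stand: Grey plastic block 62 x 62 mm, 50 mm high, fixed, with one 13.6 mm hole 45.5 mm deep in which the pin stands. Origin: centre of its underside.
- amber_bottle: Loose amber bottle, 58 mm thick, 135 mm high, that stands near; not to be disturbed. Origin: centre of its underside.
- glass_beaker: Loose glass beaker, 53 mm wide, 68 mm high; not to be disturbed. Origin: centre of its underside.
- tape_roll: Loose roll of tape lying flat, 96 mm wide, 25 mm high; not to be disturbed. Origin: centre of its underside.
- tip_box: Loose box of pipette tips, 80 x 120 mm, 64 mm high; not to be disturbed. Origin: centre of its underside.
- tube_block: Loose block with small tubes, 62 x 120 mm, 38 mm high; not to be disturbed. Origin: centre of its underside.

How it is judged:
By the outcome, as a careful person would: the job done as asked, in the order asked, and still so for the second after the job is handed in, with the robot touching nothing.
It also fails if it takes over 64 s, if anything falls off the work surface, if the arm or the gripper's body presses on something with over 40 N, if the wrist force passes 120 N, or if a joint passes its speed limit or range.

ROBOT

A 6-joint arm with a two-finger parallel gripper is mounted at the origin on a cart in front of the work surface, level with it; the furniture and walls round the work are solid. World frame = base frame: x ahead of the robot, y to its left, z up, the work surface at z = 0. Lengths are in mm, angles in rad, forces in N, time in s.
With the tool pointing down it reaches from about 350 to 875 mm from the base axis. Payload 4.2 kg.
Tool frame: the origin (TCP) lies between the finger pads; the fingertips stand 19 mm ahead of it and the grasp point (between the pads) is the TCP (r.tcp_to_tips is the distance from the TCP to the fingertips, in mm); z points along the fingers, y is the line along which they close (so a half turn about z gives the same grasp; the last joint's range is limited). The gripper opens to 85 mm and grips with 20 to 120 N. Pads are 22 mm wide; open, the fingers measure 114 mm over their backs; the gripper's body (76 mm by 85 mm) begins 54 mm behind the grasp point. The pads swing forward as they close: fully open they stand 13 mm farther back than shut.
Start: joints at [1.457, 0.385, 0.008, 0, -1.194, -0.259], TCP at [227.607, 582.06, 250.312] pointing down, gripper open.
Joint ranges: [-3.14, 3.14], [-1.21, 2.06], [-1.07, 1.41], [-3.16, 2.05], [-2.99, -0.16], [-3.1, 3.1]. Speed limits (rad/s): [2.79, 2.79, 3.14, 3.14, 3.14, 3.14].

INTERFACE

Orientations are given as a rotation vector (axis times angle).
In Python, from rig import r gives the robot as it stands.
- The arm moves only by the shell command python3 jog.py [FORCE], which reads ROWS from standard input. ROWS is 1 to 8 rows, parted by semicolons, with the numbers parted by commas; each row has 7 numbers: dx, dy, dz in shares of the most that a row can go, 1 being 50 mm, then a rotation vector rx, ry, rz in units of 0.1 rad, then the opening from 0.0 (shut) to 1.0 (fully open); each row shifts and turns the commanded pose from where the row before left it, along the tool's axes as they then stand; what a row does not reach is not made up. A row lasts 1/10 s, in which the tool goes at most 50 mm and 0.15 rad, less where a joint would pass 70% of its speed; a pose out of reach is approached as far as the arm can. The fingers move at their own pace and stop on an object; FORCE is the grip in N (left out, the last holds). Time passes only in rows, so rows that do not move let the fingers close. It prints the time, the measured TCP pose, the force, the opening and the grip force at its end. Input that does not fit is refused with a message, and nothing moves.
- r.read_state(): the state, without advancing time (a new reading comes with each control period).
- r.get_image(name): name is "side" or "top" or "wrist"; returns a dict with "color" (420x560x3 uint8, blue, green, red), "vertical_fov" (degrees; the focal length in pixels is half the picture's height over the tangent of half this angle, whatever the lens; pixels are square), "cx", "cy" (the principal point, pixels), "camera_from_world" (4x4, takes a point from world to camera coordinates). Camera axes: x right, y down, z forward; pixel columns grow to the right and rows downward; lengths in mm; the calibration is good to about 2 mm. A picture is of the moment at which its call begins. There is no depth.
- r.close_job(): hands the job in; it is judged then, once.
The state is a dict: "clock": time; "q": joint angles; "qd": joint speeds; "joint_efforts": joint torques, N m; "eef_pos": TCP position; "tcp_rot": TCP orientation; "force": force on the tool from outside, world axes, zero at the start; "ft_torque": the same for the moment, N m; "grip_width": opening from 0.0 (shut) to 1.0 (fully open); "grasp_force": force on a finger pad.
Only numpy, scipy, OpenCV 4.12 (cv2) and the standard library are available. Lean on these libraries where they do the work, as an engineer would, in place of code of your own. Each camera call takes 0.05 s, during which the arm holds its last target. There are 200 camera calls.

## Working session

There is one attempt and no reset: what is moved stays moved. The work goes in short steps, Python scripts to look and compute and a shell command to move; the robot and the scene stay as the last step left them, time stands still between calls to the robot, and variables do not carry over. Pictures are saved under pics/ and viewed, at most 13 in all, crops included, and the job is handed in when it is done.

```bash
ls; mkdir -p pics; python3 - <<'E'
from rig import r
import cv2
for n in ["side","top"]:
    d=r.get_image(n); cv2.imwrite(f"pics/{n}0.png",d["color"]); print(n,d["vertical_fov"],d["cx"],d["cy"],d["camera_from_world"].tolist() if hasattr(d["camera_from_world"],'tolist') else d["camera_from_world"])
    print([k for k in d])
s=r.read_state(); print(s)
E
```

```text
jog.py
pics
rig.py
side 54.15224867551629 285.13755439960795 215.8630658814854 [[0.9991992747721531, -0.03990747007031167, -0.002864110226691239, -560.162252107294], [-0.022533759550881265, -0.5021550811571587, -0.8644839525107165, 132.52518355470878], [0.03306113995775899, 0.8638562775720477, -0.5026522582502329, 1114.6928750607344], [0.0, 0.0, 0.0, 1.0]]
['color', 'vertical_fov', 'cx', 'cy', 'camera_from_world']
top 56.56462097951073 284.6921080467512 209.6583328205321 [[0.00963421804054653, -0.9999535890805488, 3.908550293306298e-05, 18.730052622460803], [-0.9847469871135858, -0.009494498286639615, -0.1737332031391837, 580.526904529164], [0.17372551111872736, 0.0016352942286722886, -0.9847927561671659, 1080.4558484660417], [0.0, 0.0, 0.0, 1.0]]
['color', 'vertical_fov', 'cx', 'cy', 'camera_from_world']
{'clock': 0.1, 'q': array([ 1.45662461e+00,  3.85486442e-01,  6.78341477e-03, -4.49756504e-04,
       -1.19401365e+00, -2.58628715e-01]), 'qd': array([ 0.00021907, -0.00224998,  0.00292485,  0.00116763, -0.00026676,
       -0.00120189]), 'joint_efforts': array([-6.34930639e-04, -3.93324459e+01,  1.88927346e+01,  4.19787347e+00,
       -2.61712616e-03,  4.45546064e-06]), 'eef_pos': array([227.42641459, 581.63704036, 249.33284752]), 'tcp_rot': array([ 3.08521300e+00, -5.82103692e-01, -4.36999681e-04]), 'force': array([ 0.02185185, -0.22002796,  0.18664051]), 'ft_torque': array([-0.02590144,  0.05790943, -0.02865693]), 'grasp_force': 0.0, 'grip_width': 0.9994271722245849}
```

View pics/side0.png

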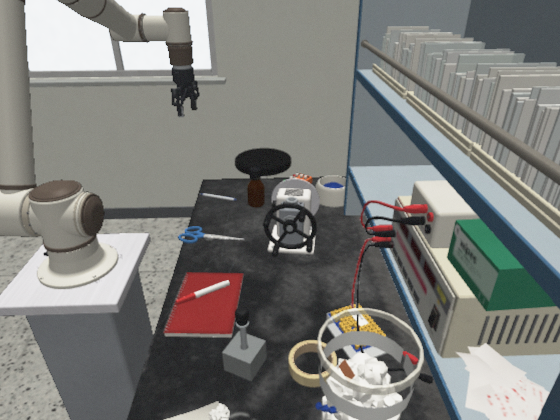

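View pics/top0.png

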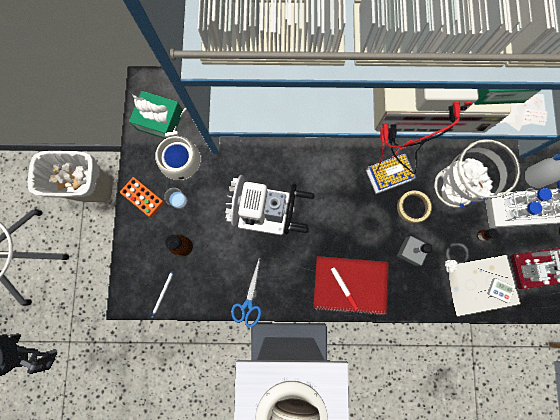

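The side view shows the wheel at about (290,228) facing the camera and the pin in its stand at (243,340). The top view shows the bush near (274,202), the stand near (413,247) and the grips at x≈300. I'll zoom in on these.

```bash
python3 - <<'E'
import cv2,numpy as np
s=cv2.imread("pics/side0.png");t=cv2.imread("pics/top0.png")
def c(im,x,y,w,h): return cv2.resize(im[y:y+h,x:x+w],(400,300),interpolation=cv2.INTER_CUBIC)
# scale 4 : 100x75
m=np.vstack([np.hstack([c(s,240,180,100,75),c(s,200,305,100,75)]),np.hstack([c(t,220,165,100,75),c(t,380,215,100,75)])])
cv2.imwrite("pics/m1.png",m)
E
```

```text
(no output)
```

View pics/m1.png

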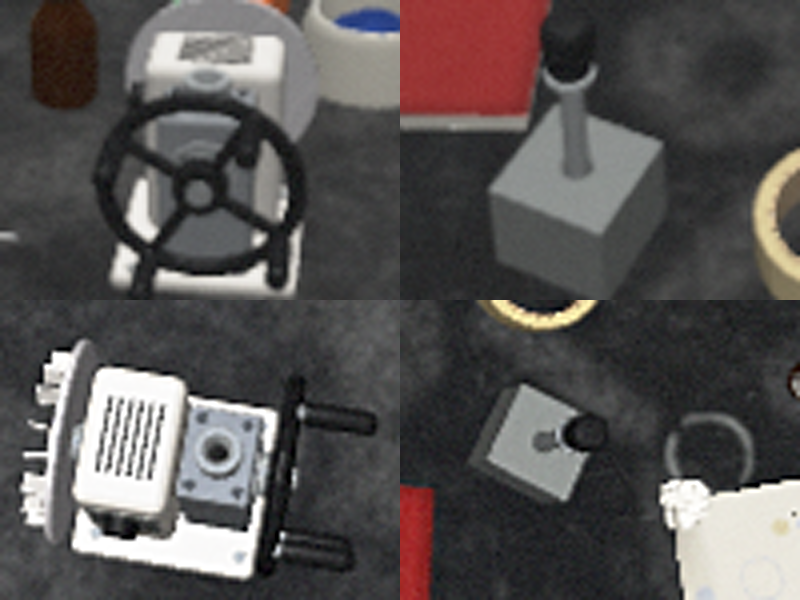

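```bash
cat > h.py <<'E'
import numpy as np,cv2
from scipy.optimize import least_squares
from scipy.spatial.transform import Rotation as R
def cam(d):
    h=d["color"].shape[0]; f=h/2/np.tan(np.radians(d["vertical_fov"])/2)
    return f,d["cx"],d["cy"],np.array(d["camera_from_world"])
def proj(c,P):
    f,cx,cy,T=c; q=np.atleast_2d(P)@T[:3,:3].T+T[:3,3]
    return np.c_[cx+f*q[:,0]/q[:,2],cy+f*q[:,1]/q[:,2]]
def plane(c,uv,z):
    f,cx,cy,T=c; d=T[:3,:3].T@np.array([(uv[0]-cx)/f,(uv[1]-cy)/f,1]); o=-T[:3,:3].T@T[:3,3]
    return o+d*(z-o[2])/d[2]
def rot(p,L):  # p=x,y,yaw ; local->world
    c,s=np.cos(p[2]),np.sin(p[2]); L=np.atleast_2d(L).astype(float)
    return np.c_[p[0]+c*L[:,0]-s*L[:,1],p[1]+s*L[:,0]+c*L[:,1],L[:,2]]
def grip(th,y): return np.array([[65*np.sin(th+k*np.pi/2),y,100+65*np.cos(th+k*np.pi/2)] for k in range(4)])
E
python3 - <<'E'
from h import *
from rig import r
import pickle
C={n:cam(r.get_image(n)) for n in("side","top")}; pickle.dump(C,open("C.pkl","wb"))
S,T=C["side"],C["top"]
print("bush",plane(T,(273.9,203.6),160),plane(S,(291.9,199.5),160))
print("pin hole",plane(T,(416.2,250.2),50),plane(S,(244.5,348),50))
print("pin flange side",plane(S,(242.5,323.5),110),"knob top",plane(T,(427,248.5),136))
# wheel hub centre side (local 0,-50,100)
def f(p): 
    return np.r_[(proj(T,rot(p,[[0,0,160]]))-[273.9,203.6]).ravel(),(proj(S,rot(p,[[0,0,160],[0,-50,100]]))-[[291.9,199.5],[290,227]]).ravel(),
     (proj(T,rot(p,[[-48,28,150],[-48,92,150]]))-[[220+172/4,165+210/4],[220+77/4,165+203/4]]).ravel()*0.3]
s=least_squares(f,[570,100,0.1]);print(s.x,s.fun.round(1))
p=s.x
out=[]
for n,(x,y) in dict(side=(240,180),top=(220,165)).items():
    im=cv2.resize(cv2.imread(f"pics/{n}0.png")[y:y+75,x:x+100],(400,300),interpolation=cv2.INTER_CUBIC)
    def dr(P,col,closed=True):
        q=((proj(C[n],P)-[x-.5+.5,y])*4).astype(int); cv2.polylines(im,[q.reshape(-1,1,2)],closed,col,1)
    a=np.linspace(0,2*np.pi,40)
    dr(rot(p,np.c_[71.5*np.sin(a),0*a-50,100+71.5*np.cos(a)]),(0,255,0))
    dr(rot(p,np.c_[16*np.sin(a),16*np.cos(a),0*a+160]),(0,0,255))
    dr(rot(p,[[-32,-25,140],[32,-25,140],[32,25,140],[-32,25,140]]),(255,0,0))
    dr(rot(p,[[-48,28,150],[48,28,150],[48,92,150],[-48,92,150]]),(255,0,255))
    A,B=rot(p,grip(np.pi/4,-50)),rot(p,grip(np.pi/4,-101))
    for i in range(4): dr(np.array([A[i],B[i]]),(0,255,255),False)
    out.append(im)
cv2.imwrite("pics/ov1.png",np.hstack(out))
E
```

```text
bush [576.91224944  52.58905974 160.        ] [581.09830363  49.33463019 160.        ]
pin hole [ 466.8172012  -351.37612574   50.        ] [ 467.52359271 -354.69872653   50.        ]
pin flange side [ 466.68793389 -349.6358431   110.        ] knob top [ 465.14815685 -351.16646521  136.        ]
[ 5.79584875e+02  5.22400937e+01 -1.18169083e-01] [ 0.1 -1.  -0.6 -0.5 -0.1  0.9 -0.5  0.7 -0.6  0.3]
```

View pics/ov1.png

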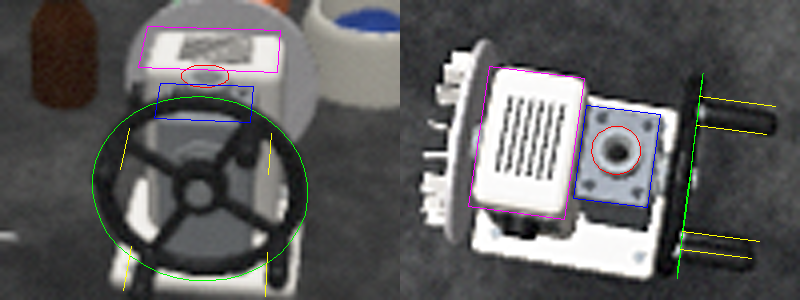

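The bush lies near (579,51) with rotator yaw ≈ -0.118, and the overlay agrees within about 2 mm. The grips are rotated ≈12° from the 45° model. Next I'll fit the wheel angle and write the move helper.

```bash
cat >> h.py <<'E'
P=np.array([579.4,51.6,-0.118])
XA=np.array([np.cos(P[2]),np.sin(P[2]),0])
def need(target,r,ydir=XA):
    s=r.read_state(); M=R.from_rotvec(s["tcp_rot"]); z=np.array([0,0,-1.])
    best=None
    for sg in(1,-1):
        y=sg*np.array(ydir); G=R.from_matrix(np.c_[np.cross(y,z),y,z]); rv=(M.inv()*G).as_rotvec()
        if best is None or np.linalg.norm(rv)<np.linalg.norm(best): best=rv
    d=M.inv().apply(np.array(target)-s["eef_pos"])
    print("t",round(float(s["clock"]),2),"pos",s["eef_pos"].round(1),"q",s["q"].round(2),"F",s["force"].round(1),"\nd tool",d.round(1),"rot",best.round(3),"d after rot",R.from_rotvec(-best).apply(d).round(1),"axes x",M.as_matrix()[:,0].round(3),"y",M.as_matrix()[:,1].round(3))
E
python3 - <<'E'
from h import *
from rig import r
import pickle
C=pickle.load(open("C.pkl","rb"));S,T=C["side"],C["top"]
obs=np.array([[240+248/4,180+158/4],[240+278/4,180+280/4],[240+143/4,180+292/4]])
f=lambda v:(proj(S,rot(P,grip(v[0],-100)))[:3]-obs-v[1:3]).ravel()
s=least_squares(f,[0.6,0,0]);print(s.x,s.fun.round(1)); print(proj(T,rot(P,grip(s.x[0],-101))), "obs 314.2,195 ; 308.2,228.2")
need([466.5,-351.5,220],r)
E
```

```text
[0.57057673 0.12494525 1.35961917] [ 0.7 -0.4  0.1 -0.6 -0.8  1.1]
[[313.9336175  194.90535488]
 [312.4103848  194.88217699]
 [308.3617788  226.45563149]
 [309.52073165 229.27580398]] obs 314.2,195 ; 308.2,228.2
t 0.2 pos [227.5 581.8 249.6] q [ 1.46  0.39  0.01 -0.   -1.19 -0.26] F [-0.4 -0.5 -0.5] 
d tool [562.6 782.   30.8] rot [ 1.000e-03 -1.000e-03  1.316e+00] d after rot [ 898.6 -347.2   29.6] axes x [ 0.931 -0.364  0.   ] y [-0.364 -0.931  0.001]
```

The rows are not in the units I measure in: shifts go in shares of 50 mm and turns go in units of 0.1 rad. I convert before sending: 0.146 rad is 1.46.

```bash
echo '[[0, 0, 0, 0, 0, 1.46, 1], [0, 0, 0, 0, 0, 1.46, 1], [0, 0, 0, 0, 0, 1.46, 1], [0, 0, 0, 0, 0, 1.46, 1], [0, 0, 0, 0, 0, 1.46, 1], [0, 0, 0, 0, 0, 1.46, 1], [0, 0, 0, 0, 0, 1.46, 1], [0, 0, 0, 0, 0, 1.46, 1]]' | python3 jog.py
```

```text
refused: ROWS must be rows parted by semicolons, with the numbers parted by commas. Nothing was moved.
```

The error is about the shape of the input: rows parted by semicolons, with the numbers parted by commas. Fixing that and sending the same move.

```bash
echo '0,0,0,0,0,1.46,1;0,0,0,0,0,1.46,1;0,0,0,0,0,1.46,1;0,0,0,0,0,1.46,1;0,0,0,0,0,1.46,1;0,0,0,0,0,1.46,1;0,0,0,0,0,1.46,1;0,0,0,0,0,1.46,1' | python3 jog.py
echo '0,0,0,0,0,1.46,1;0.74,-0.38,0,0,0,0,1;0.74,-0.38,0,0,0,0,1;0.74,-0.38,0,0,0,0,1;0.74,-0.38,0,0,0,0,1;0.74,-0.38,0,0,0,0,1;0.74,-0.38,0,0,0,0,1;0.74,-0.38,0,0,0,0,1' | python3 jog.py
echo '0.74,-0.38,0,0,0,0,1;0.74,-0.38,0,0,0,0,1;0.74,-0.38,0,0,0,0,1;0.74,-0.38,0,0,0,0,1;0.74,-0.38,0,0,0,0,1;0.74,-0.38,0,0,0,0,1;0.74,-0.38,0,0,0,0,1;0.74,-0.38,0,0,0,0,1' | python3 jog.py
python3 -c "
from h import *
from rig import r
need([466.5,-351.5,220],r)"
```

```text
clock: 1.0
eef_pos: [227.5, 581.9, 250.0]
tcp_rot: [2.247, -2.194, 0.0]
force: [-0.4, 1.1, 0.1]
grip_width: 0.997
grasp_force: 0.0
clock: 1.8
eef_pos: [329.9, 307.7, 250.3]
tcp_rot: [-2.089, 2.346, 0.0]
force: [0.7, -0.4, -0.3]
grip_width: 1.001
grasp_force: 0.0
clock: 2.6
eef_pos: [446.7, -3.9, 250.5]
tcp_rot: [-2.089, 2.346, -0.0]
force: [1.1, 0.2, 0.9]
grip_width: 1.0
grasp_force: 0.0
t 2.6 pos [446.7  -3.9 250.5] q [ 0.36  0.08 -0.4  -0.   -1.09 -0.47] F [1.1 0.2 0.9] 
d tool [343.  -59.9  30.4] rot [-0.     0.     0.002] d after rot [342.8 -60.6  30.5] axes x [-0.116 -0.993 -0.   ] y [-0.993  0.116 -0.   ]
```

In the tool's units: 43 mm is 0.86, -7.5 mm is -0.15.

```bash
echo '0.86,-0.15,0,0,0,0,1;0.86,-0.15,0,0,0,0,1;0.86,-0.15,0,0,0,0,1;0.86,-0.15,0,0,0,0,1;0.86,-0.15,0.1,0,0,0,1;0.86,-0.15,0.2,0,0,0,1;0.86,-0.15,0.3,0,0,0,1;0.84,-0.15,0,0,0,0,1' | python3 jog.py
echo '0,0,0.4,0,0,0,1;0,0,0,0,0,0,1' | python3 jog.py
python3 - <<'E'
from h import *
from rig import r
need([466.5,-351.5,133],r)
d=r.get_image("wrist");im=d["color"];c=cam(d)
for z in(114.5,144.5):
    for u in proj(c,[[466.5,-351.5,z]]): cv2.circle(im,tuple(int(v) for v in u),4,(0,0,255),1); print(u)
cv2.imwrite("pics/w1.png",im)
E
```

```text
clock: 3.4
eef_pos: [465.0, -351.1, 217.8]
tcp_rot: [2.087, -2.346, -0.007]
force: [0.4, 1.1, 0.2]
grip_width: 1.003
grasp_force: 0.0
clock: 3.6
eef_pos: [464.4, -350.1, 197.0]
tcp_rot: [2.084, -2.348, -0.01]
force: [-1.0, 0.3, 0.1]
grip_width: 0.999
grasp_force: 0.0
t 3.6 pos [ 464.4 -350.1  197. ] q [-0.37  0.36 -0.17 -0.   -1.05  0.25] F [-1.   0.3  0.1] 
d tool [ 1.4 -2.7 64. ] rot [ 0.006  0.003 -0.001] d after rot [ 1.2 -2.3 64. ] axes x [-0.119 -0.993 -0.003] y [-0.993  0.119  0.006]
[276.15827991 221.19114745]
[276.2864583  240.50410155]
```

View pics/w1.png

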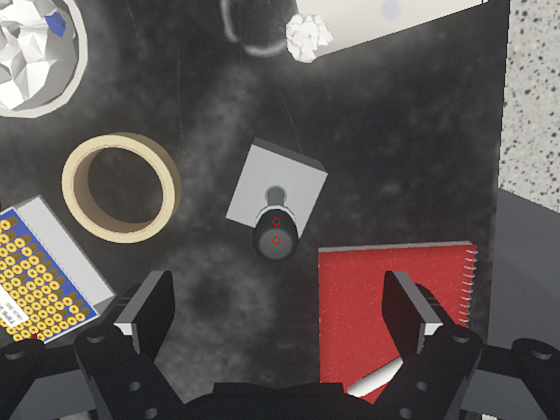

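The wrist view shows the knob at (276,240), right on the prediction and midway between the fingers. I'll descend and grip.

```bash
echo '0.02,-0.04,0.2,0.06,0.03,0,1;0,0,0.3,0,0,0,1;0,0,0.3,0,0,0,1;0,0,0.24,0,0,0,1;0,0,0.16,0,0,0,1;0,0,0,0,0,0,0.2;0,0,0,0,0,0,0.2;0,0,0,0,0,0,0.2' | python3 jog.py 50
echo '0,0,0,0,0,0,0.2;0,0,0,0,0,0,0.2;0,0,0,0,0,0,0.2' | python3 jog.py
```

```text
clock: 4.45
eef_pos: [469.0, -351.4, 141.1]
tcp_rot: [-2.088, 2.344, -0.013]
force: [-0.2, -0.9, 0.1]
grip_width: 0.52
grasp_force: 0.0
clock: 4.75
eef_pos: [468.8, -351.6, 141.2]
tcp_rot: [-2.088, 2.345, -0.012]
force: [-0.4, 0.4, 3.5]
grip_width: 0.271
grasp_force: 48.9
```

In the tool's units: 6 mm is 0.12.

```bash
echo '0,0,0,0,0,0,0.5;0,0,0,0,0,0,0.5;0,0,0.12,0,0,0,0.5;0,0,0,0,0,0,0.2;0,0,0,0,0,0,0.2;0,0,0,0,0,0,0.2;0,0,0,0,0,0,0.2' | python3 jog.py 60
echo '0,0,-0.4,0,0,0,0.2;0,0,-0.4,0,0,0,0.2;0,0,-0.8,0,0,0,0.2;0,0,-0.8,0,0,0,0.2;0,0,-0.8,0,0,0,0.2;0,0,-0.6,0,0,0,0.2;0,0,0,0,0,0,0.2' | python3 jog.py
python3 - <<'E'
from h import *
from rig import r
need([579.4,51.6,315],r)
E
```

```text
clock: 5.45
eef_pos: [468.1, -351.1, 133.9]
tcp_rot: [-2.088, 2.346, -0.008]
force: [-0.9, 0.5, -2.0]
grip_width: 0.268
grasp_force: 58.7
clock: 6.15
eef_pos: [469.2, -351.8, 330.2]
tcp_rot: [-2.086, 2.342, -0.028]
force: [0.2, 0.7, -0.5]
grip_width: 0.272
grasp_force: 59.2
t 6.15 pos [ 469.2 -351.8  330.2] q [-0.37  0.27  0.03  0.   -1.32  0.25] F [ 0.2  0.7 -0.5] 
d tool [-413.5  -62.8   13.1] rot [-0.017 -0.008  0.002] d after rot [-413.5  -62.    15.2] axes x [-0.115 -0.993  0.008] y [-0.993  0.115 -0.017]
```

```bash
echo '-0.6,-0.1,0,0,0,0,0.2;-0.9,-0.14,0,0,0,0,0.2;-0.92,-0.14,0,0,0,0,0.2;-0.92,-0.14,0,0,0,0,0.2;-0.92,-0.14,0,0,0,0,0.2;-0.92,-0.14,0,0,0,0,0.2;-0.92,-0.14,0,0,0,0,0.2;-0.92,-0.14,0,0,0,0,0.2' | python3 jog.py
echo '-0.8,-0.12,0,0,0,0,0.2;-0.44,-0.06,0,0,0,0,0.2;0,0,0,0,0,0,0.2;0,0,0,0,0,0,0.2;0,0,0,0,0,0,0.2' | python3 jog.py
python3 - <<'E'
from h import *
from rig import r
import pickle
need([579.4,51.6,299.5],r)
s=r.read_state();M=R.from_rotvec(s["tcp_rot"]);tip=s["eef_pos"]+M.apply([0,0,129.5]);fl=s["eef_pos"]+M.apply([0,0,23.5])
print("tip",tip)
C={}
out=[]
for n,(x,y) in dict(side=(240,140),top=(225,160)).items():
    d=r.get_image(n);c=cam(d);im=cv2.resize(d["color"][y:y+100,x:x+100],(400,400),interpolation=cv2.INTER_CUBIC)
    for p,col in((tip,(0,0,255)),(fl,(0,255,0)),([579.4,51.6,160],(255,0,0))): cv2.circle(im,tuple(int(v) for v in (proj(c,[p])[0]-[x,y])*4),4,col,1)
    out.append(im)
cv2.imwrite("pics/b1.png",np.hstack(out))
E
```

```text
clock: 6.95
eef_pos: [561.5, -6.2, 322.6]
tcp_rot: [-2.088, 2.346, -0.009]
force: [1.4, -0.5, -0.5]
grip_width: 0.27
grasp_force: 59.2
clock: 7.45
eef_pos: [577.5, 51.5, 323.0]
tcp_rot: [-2.087, 2.347, -0.01]
force: [-0.4, -0.3, -0.9]
grip_width: 0.275
grasp_force: 59.2
t 7.45 pos [577.5  51.5 323. ] q [ 0.37  0.26  0.01  0.01 -1.32 -0.49] F [-0.4 -0.3 -0.9] 
d tool [-0.4 -1.8 23.5] rot [-0.005 -0.003  0.001] d after rot [-0.3 -1.9 23.5] axes x [-0.117 -0.993  0.003] y [-0.993  0.117 -0.005]
tip [578.05752304  51.01360602 193.4946092 ]
```

View pics/b1.png

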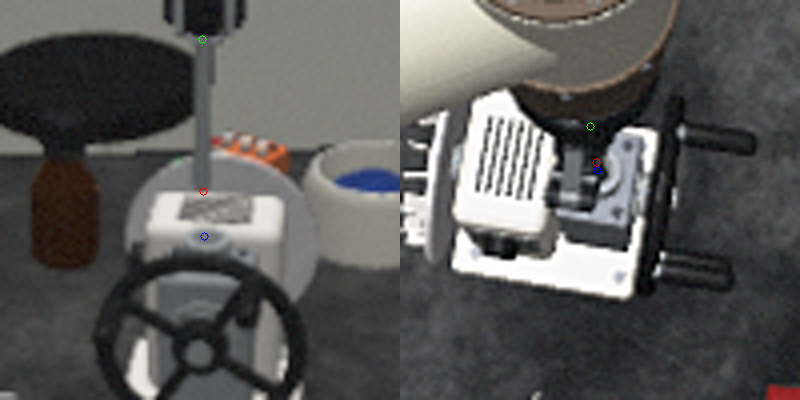

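The side view shows the tip at (203,190), above the bush at (207,237). The remaining offset is about 2 mm, which the countersink will capture. I'll lower while watching forces.

```bash
echo '0,-0.046,0.2,-0.05,-0.03,0,0.2;0,0,0.2,0,0,0,0.2;0,0,0.16,0,0,0,0.2;0,0,0.08,0,0,0,0.2;0,0,0.06,0,0,0,0.2;0,0,0,0,0,0,0.2' | python3 jog.py
echo '0,0,0.06,0,0,0,0.2;0,0,0.06,0,0,0,0.2;0,0,0,0,0,0,0.2' | python3 jog.py
echo '0,0,0.04,0,0,0,0.2;0,0,0.04,0,0,0,0.2;0,0,0,0,0,0,0.2' | python3 jog.py
```

```text
clock: 8.15
eef_pos: [580.1, 52.0, 288.0]
tcp_rot: [2.089, -2.346, 0.001]
force: [0.3, -0.8, -1.2]
grip_width: 0.271
grasp_force: 59.2
clock: 8.45
eef_pos: [580.0, 52.1, 282.1]
tcp_rot: [-2.089, 2.346, -0.001]
force: [-0.5, -0.2, -1.3]
grip_width: 0.272
grasp_force: 59.2
clock: 8.75
eef_pos: [580.3, 52.0, 278.3]
tcp_rot: [-2.089, 2.346, -0.001]
force: [-0.7, 0.0, -1.1]
grip_width: 0.276
grasp_force: 59.1
```

In the tool's units: 3 mm is 0.06.

```bash
echo '0,0,0.06,0,0,0,0.2;0,0,0.06,0,0,0,0.2;0,0,0.06,0,0,0,0.2;0,0,0,0,0,0,0.2' | python3 jog.py
echo '0,0,0.06,0,0,0,0.2;0,0,0.06,0,0,0,0.2;0,0,0.06,0,0,0,0.2;0,0,0,0,0,0,0.2' | python3 jog.py
```

```text
clock: 9.15
eef_pos: [580.5, 52.0, 269.0]
tcp_rot: [-2.088, 2.346, -0.001]
force: [2.3, -0.5, -0.8]
grip_width: 0.27
grasp_force: 58.8
clock: 9.55
eef_pos: [580.3, 52.1, 260.0]
tcp_rot: [-2.088, 2.346, -0.001]
force: [2.3, -0.3, -1.4]
grip_width: 0.275
grasp_force: 58.7
```

In the tool's units: 3 mm is 0.06, -0.7 mm is -0.014.

```bash
echo '0,-0.014,0.06,0,0,0,0.2;0,0,0.06,0,0,0,0.2;0,0,0,0,0,0,0.2' | python3 jog.py
echo '0,0,0,0,0,0,0.5;0,0,0,0,0,0,0.8;0,0,0,0,0,0,0.8;0,0,-0.2,0,0,0,0.8;0,0,-0.6,0,0,0,0.8;0,0,-0.8,0,0,0,0.8;0,0,0,0,0,0,0.8' | python3 jog.py
python3 - <<'E'
from h import *
from rig import r
g=rot(P,grip(0.571,-78)); print(g.round(1))
need(g[0]+[0,0,0],r)
out=[]
for n,(x,y) in dict(side=(240,140),top=(225,160)).items():
    d=r.get_image(n);c=cam(d);im=cv2.resize(d["color"][y:y+100,x:x+100],(400,400),interpolation=cv2.INTER_CUBIC)
    for p,col in(([580.3,51.6,228],(0,0,255)),(g[0],(0,255,0)),(g[1],(255,0,0))): cv2.circle(im,tuple(int(v) for v in (proj(c,[p])[0]-[x,y])*4),4,col,1)
    out.append(im)
cv2.imwrite("pics/b2.png",np.hstack(out))
E
```

```text
clock: 9.85
eef_pos: [580.7, 51.9, 253.8]
tcp_rot: [2.089, -2.346, 0.0]
force: [1.3, -0.9, -1.5]
grip_width: 0.268
grasp_force: 58.9
clock: 10.55
eef_pos: [583.3, 52.0, 342.1]
tcp_rot: [-2.082, 2.337, -0.013]
force: [-0.2, -0.6, 0.9]
grip_width: 0.802
grasp_force: 0.0
[[605.1 -30.  154.7]
 [624.5 -32.3  64.9]
 [535.3 -21.7  45.3]
 [515.9 -19.4 135.1]]
t 10.55 pos [583.3  52.  342.1] q [ 0.37  0.26  0.06  0.   -1.35 -0.48] F [-0.2 -0.6  0.9] 
d tool [ 79.6 -28.4 187.5] rot [-0.014  0.003  0.003] d after rot [ 78.9 -31.3 187.4] axes x [-0.115 -0.993 -0.003] y [-0.993  0.115 -0.014]
```

View pics/b2.png

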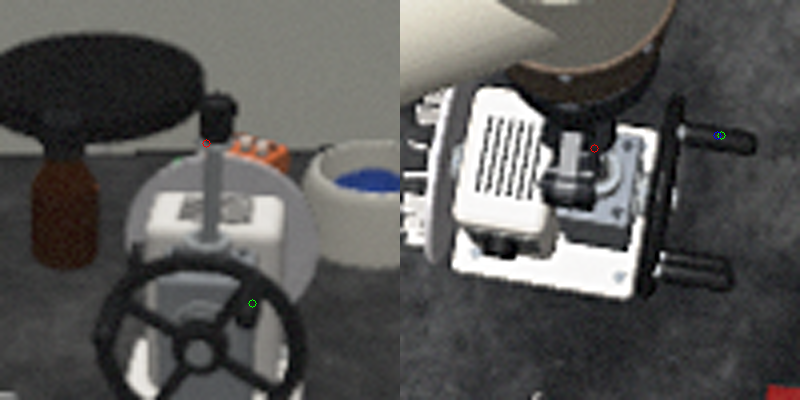

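The pin stands in the bush resting on metal, with its flange about 68 mm above it at (217,140). Grip0 is at (247,302). I'll go over grip0.

```bash
echo '0.4,-0.16,0,-0.14,0.03,0,0.8;0.6,-0.24,0,0,0,0,0.8;0.58,-0.18,0,0,0,0,0.8;0,0,0.2,0,0,0,0.8;0,0,0.6,0,0,0,0.8;0,0,0.7,0,0,0,0.8;0,0,0.6,0,0,0,0.8;0,0,0,0,0,0,0.8' | python3 jog.py
python3 - <<'E'
from h import *
from rig import r
g=rot(P,grip(0.571,-78)); need(g[0]+[0,0,-2],r)
d=r.get_image("wrist");im=d["color"];c=cam(d)
a,b=proj(c,rot(P,[[65*np.sin(.571),-101,100+65*np.cos(.571)]]))[0],proj(c,g[:1])[0]
for u in(a,b): cv2.circle(im,tuple(int(v) for v in u),5,(0,0,255),1)
cv2.imwrite("pics/w2.png",im)
E
```

```text
clock: 11.45
eef_pos: [595.6, -29.8, 223.5]
tcp_rot: [2.074, -2.332, -0.024]
force: [0.4, -0.5, -0.3]
grip_width: 0.802
grasp_force: 0.0
t 11.45 pos [595.6 -29.8 223.5] q [ 0.22  0.37 -0.09 -0.   -1.14 -0.33] F [ 0.4 -0.5 -0.3] 
d tool [ -1.3 -11.3  70.6] rot [ 0.025 -0.005  0.001] d after rot [-0.9 -9.5 70.8] axes x [-0.116 -0.993  0.005] y [-0.993  0.116  0.025]
```

View pics/w2.png

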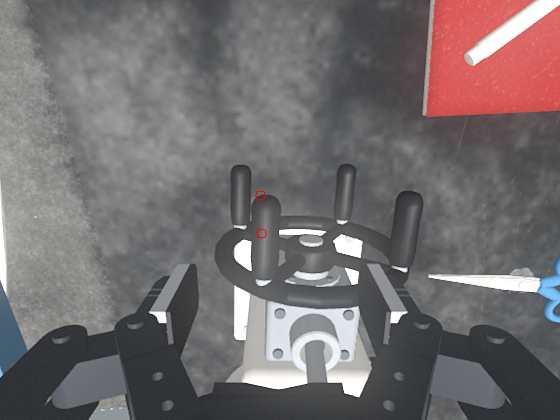

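The wrist view shows grip0 at (265,240), next to the prediction at (261,233) and well between the fingers. I'll descend, then cage it.

```bash
echo '0,-0.17,0,0.25,-0.05,0,0.8;0,0,0.4,0,0,0,0.8;0,0,0.4,0,0,0,0.8;0,0,0.4,0,0,0,0.8;0,0,0.2,0,0,0,0.8;0,0,0,0,0,0,0.35;0,0,0,0,0,0,0.35;0,0,0,0,0,0,0.35' | python3 jog.py 20
python3 - <<'E'
from h import *
from rig import r
g=rot(P,grip(0.571,-78)); need(g[0],r)
E
```

```text
clock: 12.3
eef_pos: [608.8, -30.8, 160.7]
tcp_rot: [-2.082, 2.338, -0.013]
force: [-1.0, 0.1, 0.8]
grip_width: 0.351
grasp_force: 0.6
t 12.3 pos [608.8 -30.8 160.7] q [ 0.22  0.43 -0.17  0.   -0.96 -0.33] F [-1.   0.1  0.8] 
d tool [-0.4  3.9  6. ] rot [-0.013  0.002  0.002] d after rot [-0.4  3.8  6. ] axes x [-0.116 -0.993 -0.002] y [-0.993  0.116 -0.013]
```

In the tool's units: 6 mm is 0.12, 3 mm is 0.06, -0.01 rad is -0.1.

```bash
echo '0,0.06,0.12,-0.1,0,0,0.35;0,0.06,0,0,0,0,0.35;0,0.06,0,0,0,0,0.35;0,0.06,0,0,0,0,0.35;0,0,0,0,0,0,0.35' | python3 jog.py
echo '0,0.052,-0.032,0,0,0,0.35;0,0.052,-0.028,0,0,0,0.35;0,0.054,-0.026,0,0,0,0.35;0,0.054,-0.024,0,0,0,0.35' | python3 jog.py
```

```text
clock: 12.8
eef_pos: [596.4, -29.5, 153.6]
tcp_rot: [-2.087, 2.344, -0.001]
force: [0.4, -0.1, -0.1]
grip_width: 0.347
grasp_force: 0.0
clock: 13.2
eef_pos: [587.2, -28.1, 159.7]
tcp_rot: [-2.086, 2.342, -0.004]
force: [3.6, 0.6, 1.1]
grip_width: 0.35
grasp_force: 1.9
```

In the tool's units: 2.9 mm is 0.058, 2.8 mm is 0.056.

```bash
echo '0,0.056,-0.022,0,0,0,0.35;0,0.056,-0.018,0,0,0,0.35;0,0.058,-0.016,0,0,0,0.35;0,0.058,-0.014,0,0,0,0.35' | python3 jog.py
echo '0,0.058,-0.01,0,0,0,0.35;0,0.06,-0.008,0,0,0,0.35;0,0.06,-0.006,0,0,0,0.35;0,0.06,-0.002,0,0,0,0.35' | python3 jog.py
```

```text
clock: 13.6
eef_pos: [574.5, -27.0, 162.5]
tcp_rot: [-2.087, 2.344, -0.001]
force: [3.5, -0.2, 1.9]
grip_width: 0.349
grasp_force: 1.8
clock: 14.0
eef_pos: [562.4, -25.7, 163.3]
tcp_rot: [-2.087, 2.345, 0.0]
force: [2.7, -0.1, 2.4]
grip_width: 0.349
grasp_force: 1.5
```

```bash
echo '0,0.06,0.002,0,0,0,0.35;0,0.06,0.006,0,0,0,0.35;0,0.06,0.008,0,0,0,0.35;0,0.06,0.01,0,0,0,0.35' | python3 jog.py
python3 - <<'E'
from h import *
from rig import r
need(P[:3]*[1,1,0]+[0,0,100],r)
d=r.get_image("side");cv2.imwrite("pics/b3.png",cv2.resize(d["color"][130:230,230:330],(400,400),interpolation=cv2.INTER_CUBIC))
E
```

```text
clock: 14.4
eef_pos: [550.5, -24.2, 162.0]
tcp_rot: [-2.087, 2.345, 0.0]
force: [2.2, 0.1, 1.7]
grip_width: 0.349
grasp_force: 1.4
t 14.4 pos [550.5 -24.2 162. ] q [ 0.25  0.34 -0.3  -0.   -0.93 -0.36] F [2.2 0.1 1.7] 
d tool [-78.6 -19.8  62.2] rot [-0.002  0.002  0.002] d after rot [-78.7 -19.7  62. ] axes x [-0.116 -0.993 -0.002] y [-0.993  0.116 -0.002]
```

In the tool's units: 2.9 mm is 0.058, 1 mm is 0.02.

```bash
echo '0,0.058,0.014,0,0,0,0.35;0,0.058,0.018,0,0,0,0.35;0,0.056,0.02,0,0,0,0.35;0,0.056,0.022,0,0,0,0.35' | python3 jog.py
echo '0,0.054,0.026,0,0,0,0.35;0,0.054,0.028,0,0,0,0.35;0,0.052,0.03,0,0,0,0.35' | python3 jog.py
```

```text
clock: 14.85
eef_pos: [539.4, -22.9, 158.3]
tcp_rot: [-2.087, 2.345, -0.0]
force: [2.2, -0.2, 1.5]
grip_width: 0.345
grasp_force: 1.2
clock: 15.15
eef_pos: [531.5, -22.0, 154.1]
tcp_rot: [-2.087, 2.344, -0.0]
force: [2.4, 0.3, 1.1]
grip_width: 0.35
grasp_force: 1.3
```

In the tool's units: 2.5 mm is 0.05, 2.4 mm is 0.048.

```bash
echo '0,0.05,0.032,0,0,0,0.35;0,0.05,0.034,0,0,0,0.35;0,0.048,0.036,0,0,0,0.35' | python3 jog.py
echo '0,0.046,0.04,0,0,0,0.35;0,0.044,0.042,0,0,0,0.35;0,0.042,0.044,0,0,0,0.35' | python3 jog.py
```

```text
clock: 15.45
eef_pos: [525.6, -21.1, 149.6]
tcp_rot: [-2.086, 2.342, -0.004]
force: [5.8, -2.1, 3.5]
grip_width: 0.347
grasp_force: 3.3
clock: 15.75
eef_pos: [524.7, -20.0, 146.4]
tcp_rot: [-2.081, 2.332, -0.017]
force: [13.4, -4.2, 7.6]
grip_width: 0.351
grasp_force: 7.1
```

The force jumped from about 2.5 N to over 13 N, so the wheel is probably locked by the fallen pin. I'll back off and look.

In the tool's units: -2 mm is -0.04, -3 mm is -0.06.

```bash
echo '0,-0.06,-0.04,0,0,0,0.35;0,-0.06,-0.03,0,0,0,0.35;0,-0.06,-0.03,0,0,0,0.35;0,0,0,0,0,0,0.35' | python3 jog.py
python3 - <<'E'
from h import *
from rig import r
d=r.get_image("side");e=r.get_image("top")
f=lambda d,x,y:cv2.resize(d["color"][y:y+100,x:x+100],(400,400),interpolation=cv2.INTER_CUBIC)
cv2.imwrite("pics/b4.png",np.hstack([f(d,240,140),f(e,225,160)]))
need([580.8,51.6,300],r)
E
```

```text
clock: 16.15
eef_pos: [525.9, -21.6, 147.2]
tcp_rot: [-2.088, 2.346, 0.002]
force: [1.2, 0.1, 1.9]
grip_width: 0.35
grasp_force: 0.7
t 16.25 pos [525.9 -21.6 147.2] q [ 0.27  0.32 -0.38 -0.   -0.87 -0.38] F [1.8 0.3 0.4] 
d tool [ -79.3  -46.  -152.6] rot [-0.     0.002  0.002] d after rot [ -79.1  -45.9 -152.8] axes x [-0.116 -0.993 -0.002] y [-0.993  0.116 -0.   ]
```

View pics/b4.png

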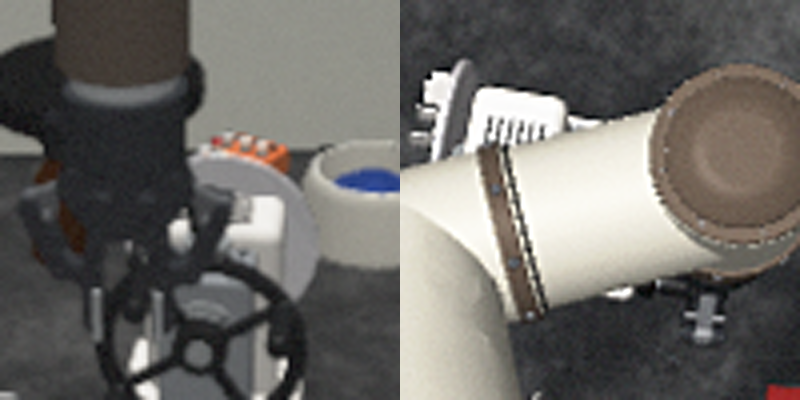

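The knob is no longer at its high position (217,110), so the pin has dropped. I'll withdraw upward, shut the fingers and move above the pin.

In the tool's units: -45 mm is -0.9, -40 mm is -0.8.

```bash
echo '0,0,0,0,0,0,0.5;0,0,0,0,0,0,0.5;0,0,-0.4,0,0,0,0.5;0,0,-0.8,0,0,0,0.5;0,0,-0.9,0,0,0,0.5;0,0,-0.9,0,0,0,0.3;0,-0.2,-0.2,0,0,0,0;0,0,0,0,0,0,0' | python3 jog.py
echo '-0.6,-0.24,0,0,0,0,0;-0.6,-0.28,0,0,0,0,0;-0.38,-0.2,0,0,0,0,0;0,0,0,0,0,0,0;0,0,0,0,0,0,0' | python3 jog.py
python3 - <<'E'
from h import *
from rig import r
need([580.8,51.6,240],r)
d=r.get_image("side");e=r.get_image("wrist")
f=lambda d,x,y:cv2.resize(d["color"][y:y+100,x:x+100],(400,400),interpolation=cv2.INTER_CUBIC)
w=cv2.resize(e["color"][120:420,130:430],(400,400))
im=f(d,240,140)
for p in([580.8,51.6,160],[580.8,51.6,194]): cv2.circle(im,tuple(int(v) for v in (proj(cam(d),[p])[0]-[240,140])*4),4,(0,0,255),1)
cv2.imwrite("pics/b5.png",np.hstack([im,w]))
E
```

```text
clock: 17.05
eef_pos: [537.2, -22.8, 309.8]
tcp_rot: [-2.084, 2.342, -0.003]
force: [0.2, 0.5, -0.5]
grip_width: 0.006
grasp_force: 0.0
clock: 17.55
eef_pos: [580.1, 51.5, 305.7]
tcp_rot: [2.088, -2.345, -0.003]
force: [-0.0, 0.4, -0.1]
grip_width: 0.002
grasp_force: 0.0
t 17.55 pos [580.1  51.5 305.7] q [ 0.37  0.28 -0.01 -0.   -1.29 -0.48] F [-0.   0.4 -0.1] 
d tool [-0.2 -0.9 65.7] rot [0.003 0.    0.002] d after rot [-0.2 -0.7 65.7] axes x [-0.115 -0.993 -0.   ] y [-0.993  0.115  0.003]
```

View pics/b5.png

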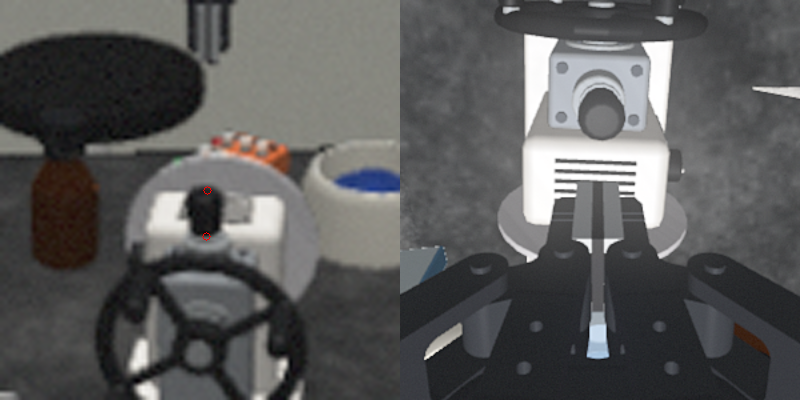

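The pin dropped: its knob now sits at (206,208), right on the bush at (206,237). I'll press down to seat it.

In the tool's units: 25 mm is 0.5, 8 mm is 0.16.

```bash
echo '0,-0.014,0.4,0,0,0,0;0,0,0.5,0,0,0,0;0,0,0.4,0,0,0,0;0,0,0.16,0,0,0,0;0,0,0.1,0,0,0,0;0,0,0.08,0,0,0,0;0,0,0,0,0,0,0' | python3 jog.py
echo '0,0,0.06,0,0,0,0;0,0,0.06,0,0,0,0;0,0,0,0,0,0,0' | python3 jog.py
```

```text
clock: 18.35
eef_pos: [582.2, 51.4, 226.4]
tcp_rot: [-2.087, 2.344, -0.001]
force: [-0.3, -0.2, 0.6]
grip_width: 0.0
grasp_force: 0.0
clock: 18.65
eef_pos: [582.0, 51.6, 219.8]
tcp_rot: [-2.087, 2.345, 0.0]
force: [1.6, 0.1, 0.1]
grip_width: 0.004
grasp_force: 0.0
```

```bash
echo '0,0,0.04,0,0,0,0;0,0,0.04,0,0,0,0;0,0,0,0,0,0,0' | python3 jog.py
echo '0,0,0.04,0,0,0,0;0,0,0.04,0,0,0,0;0,0,0,0,0,0,0' | python3 jog.py
```

```text
clock: 18.95
eef_pos: [582.0, 51.5, 215.7]
tcp_rot: [-2.087, 2.345, 0.0]
force: [0.6, -0.8, -0.3]
grip_width: 0.001
grasp_force: 0.0
clock: 19.25
eef_pos: [582.6, 51.5, 213.2]
tcp_rot: [-2.087, 2.343, -0.002]
force: [-1.1, 0.2, 4.8]
grip_width: -0.001
grasp_force: 2.2
```

In the tool's units: 2 mm is 0.04.

```bash
echo '0,0,0.04,0,0,0,0;0,0,0.04,0,0,0,0;0,0,0,0,0,0,0' | python3 jog.py
echo '0,0,0.06,0,0,0,0;0,0,0.04,0,0,0,0;0,0,0,0,0,0,0' | python3 jog.py
```

```text
clock: 19.55
eef_pos: [583.8, 51.3, 212.9]
tcp_rot: [-2.086, 2.339, -0.008]
force: [-4.6, -0.1, 16.3]
grip_width: 0.002
grasp_force: 8.3
clock: 19.85
eef_pos: [585.0, 51.2, 212.7]
tcp_rot: [-2.086, 2.335, -0.014]
force: [-9.3, 0.0, 32.1]
grip_width: -0.002
grasp_force: 16.1
```

Solid at a knob-top height of ≈194 mm, which is the home height. I'll retreat and check.

In the tool's units: -40 mm is -0.8, -20 mm is -0.4.

```bash
echo '0,0,-0.2,0,0,0,0;0,0,-0.4,0,0,0,0;0,0,-0.8,0,0,0,0;0,0,-0.8,0,0,0,0;0,0,-0.4,0,0,0,0;0,0,0,0,0,0,0;0,0,0,0,0,0,0' | python3 jog.py
python3 - <<'E'
from h import *
from rig import r
d=r.get_image("side");e=r.get_image("wrist")
im=cv2.resize(d["color"][170:240,240:340],(500,350),interpolation=cv2.INTER_CUBIC)
w=cv2.resize(e["color"][120:330,180:360],(300,350))
cv2.imwrite("pics/b6.png",np.hstack([im,w]))
print(r.read_state()["force"])
E
```

```text
clock: 20.55
eef_pos: [581.5, 51.5, 332.3]
tcp_rot: [-2.087, 2.345, 0.001]
force: [0.4, -0.8, -0.9]
grip_width: -0.001
grasp_force: 0.0
[-0.69407372  0.17519106 -0.59780752]
```

View pics/b6.png

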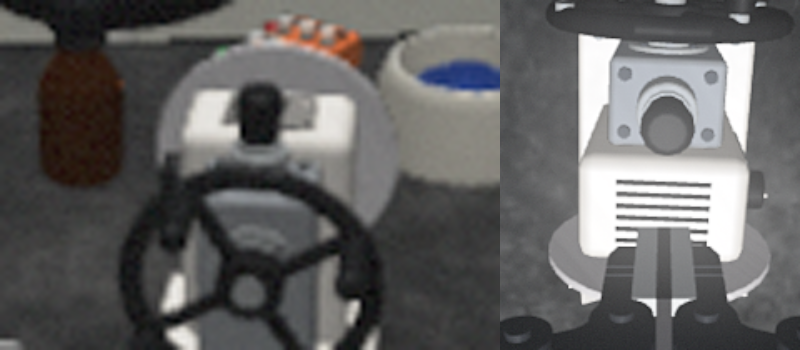

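The pin is fully down, with its flange on the bush at (258,150) and the knob directly above it. The gripper is clear and the bottle is undisturbed.

```bash
python3 -c "
from rig import r
print(r.close_job())"
```

```text
the job is handed in; nothing more can be done
None
```

The rotator is locked and the job is handed in: the pin is fully home with its flange on the bush, the gripper is clear of everything, and the run ended at about 20.6 s of the 64 s allowed.

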